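# Gauge the terracotta riser

### The job

Measure the terracotta riser on the bridge gauge: push the gauge's carriage along its rail, head still raised, until the sprung brass foot stands over the terracotta riser, then press the orange knob down to its stop so that the foot rests on the riser and the red pointer shows its height. Leave the head down with the reading standing, and leave the risers and the other things on the shelf where they are.

Things in the scene. Friction and masses are not known exactly. Their poses are not given: they have to be found in the camera images.
- gauge: fixed bridge gauge: grey plate 150 (x) by 440 (y) by 12 mm; posts at y = +-200, x = -45 mm, 157 mm tall, carry a rail along y, its top at 148 mm. Black carriage on the rail, 56 mm wide along y, 157 mm high, reaches to x = +31 mm. The risers stand in a row on the plate under the foot's path, the line x = +10 mm. Origin: centre of the plate's underside; +x away from the robot, +y along the rail
- carriage (a joint): position of the carriage along the rail, m: 0 at the -y end (foot at gauge y = -150 mm), 0.30 at the +y end; slides with about 2.5 N of friction and stays where left
- head (a joint): how far the head (orange knob, steel stem, white scale) is pressed down in the carriage, m: 0 raised, 0.070 home on its stop; about 6 N of friction, stays where left; pressing it home with the foot on a part takes about 10 N
- foot (a joint): how far the sprung foot is pushed up in the head, m: 0 hanging at its lower stop, 0.060 fully up; with the head home it equals the height of what the foot stands on above the plate
- knob_top (a point): centre of the top face of the orange knob, an upright cylinder 42 mm in diameter and 25 mm high; top face 247 mm above the shelf when raised, 177 mm when home; directly above the foot; nothing else is as high
- foot_tip (a point): centre of the underside of the brass foot, a disc 24 mm in diameter at the lower end of the stem; 82 mm above the shelf when the head is raised
- terracotta_riser: the part to measure: solid terracotta frustum, 60 mm wide at the base, flat top 54 mm wide, 40 mm tall; loose on the gauge plate; origin: centre of its underside
- wooden_riser: pale wooden block, 52 x 52 x 28 mm tall; loose on the gauge plate; origin: centre of its underside
- rubber_riser: black rubber disc, 56 mm wide, 18 mm tall; loose on the gauge plate; origin: centre of its underside
- bulb_planter: orange plastic bulb planter standing upright: tapered tube 68 mm wide, black cross handle, 216 mm tall in all; origin: centre of its underside
- nested_pots: two nested terracotta pots, 128 mm wide, 130 mm tall; origin: centre of the underside
- padlock: padlock lying flat: steel body 45 x 50 x 22 mm, steel shackle towards its own +y; origin: centre of the body's underside
- trowel: hand trowel lying along its own x (320 mm), wooden handle to -x, steel blade 70 mm wide to +x; origin: between handle and blade, on the surface
- label_tin: tin can, 72 mm wide, 110 mm tall; origin: centre of the underside

How it is judged:
By the outcome, as a careful person would: the job done as asked, in the order asked, and still so for the second after the job is handed in, with the robot touching nothing.
It also fails if it takes over 42 s, if anything falls off the work surface, if the arm or the gripper's body presses on something with over 40 N, if the wrist force passes 120 N, or if a joint passes its speed limit or range.

### The arm

A 6-joint arm with a two-finger parallel gripper is mounted at the origin on the work surface. World frame = base frame: x ahead of the robot, y to its left, z up, the work surface at z = 0. Lengths are in m, angles in degrees, forces in N, time in s.
With the tool pointing down it reaches from about 0.4 to 0.825 m from the base axis. Payload 7 kg.
Tool frame: the origin (TCP) lies on the centre line of the jaws, within the pads' length; the fingertips stand 14 mm ahead of it and the grasp point (between the pads) lies 5 mm behind it; z points along the fingers, y is the line along which they close (so a half turn about z gives the same grasp; the last joint's range is limited). The gripper opens to 88 mm and grips with 3 to 60 N. Pads are 19 mm wide; open, the fingers measure 130 mm over their backs; the gripper's body (78 mm by 193 mm) begins 47 mm behind the grasp point.
Start: joints at [-51.331, 20.546, 0.682, 0, -70.136, -16.507], TCP at [0.255, -0.625, 0.241] pointing down, gripper open.
Joint ranges: [-176.03, 176.03], [-82.01, 121.73], [-58.28, 71.71], [-173.87, 95.51], [-174.79, -0.11], [-173.66, 173.66]. Speed limits (degrees/s): [136.94, 136.94, 172.46, 180, 180, 180].

### API

Orientations are given as [roll, pitch, yaw] about the fixed x, y, z axes, in that order (R = Rz(yaw) Ry(pitch) Rx(roll)).
In Python, from plant import r gives the robot as it stands.
- The arm moves only by the tool send_rows, never from a script. Its argument "steps" is a list of rows, each an object with "dp": the shift along the tool's x, y, z in mm, a list of three; "roll": the turn about the tool's z in rad; "jaw": the opening in per cent of the stroke, from 0 (shut) to 100 (fully open). In form: [{"dp": [tx, ty, tz], "roll": roll, "jaw": jaw}, ...]. A call has 1 to 5 rows; each row is the pose to reach, as a shift and turn from the pose commanded when the call began, along the tool's axes at that moment; what a row does not reach only later rows make up. A row lasts 1/8 s, in which the tool goes at most 62.5 mm and 10.7 degrees, less where a joint would pass 70% of its speed; a pose out of reach is approached as far as the arm can. A call with a gripper value outside its range is refused whole. The fingers move at their own pace and stop on an object; "newtons" is the grip in N (left out, the last holds). Time passes only in rows, so rows that repeat a pose let the fingers close. It gives the time, the measured TCP pose, the force, the opening and the grip force at its end, in the units of the state.
- r.get_state(): the state, without advancing time (a new reading comes with each control period).
- r.capture(name): name is "scene" or "side" or "wrist"; returns a dict with "image" (384x512x3 uint8, blue, green, red), "K" (3x3 intrinsics, pixels), "rvec" (rotation vector, rad) and "tvec" (3), from world to camera coordinates, as OpenCV has them. Camera axes: x right, y down, z forward; pixel columns grow to the right and rows downward; lengths in m; the calibration is good to about 2 mm. The wrist camera is an equidistant fisheye: a pixel r from the principal point sees the ray r / f radians off the axis. A picture is of the moment at which its call begins. There is no depth.
- r.close_job(): hands the job in; it is judged then, once.
The state is a dict: "time_s": time; "joints": joint angles; "qd": joint speeds; "joint_torque": joint torques, N m; "tcp_pos": TCP position; "eef_rot": TCP orientation; "contact_force": force on the tool from outside, world axes, zero at the start; "moment": the same for the moment, N m; "gripper_width": finger opening in m; "gripper_force": force on a finger pad.
Only numpy, scipy, OpenCV 4.12 (cv2) and the standard library are available. Lean on these libraries where they do the work, as an engineer would, in place of code of your own. Each camera call takes 0.05 s, during which the arm holds its last target. There are 200 camera calls.

## Working session

There is one attempt and no reset: what is moved stays moved. The work goes in short steps, Python scripts to look and compute and a tool call to move; the robot and the scene stay as the last step left them, time stands still between calls to the robot, and variables do not carry over. Pictures are saved under pics/ and viewed, at most 10 in all, crops included, and the job is handed in when it is done.

Besides the shell and the picture viewer there is one more tool, called after "Call:" as name([rows], argument=value, ...), one row to a line, values as JSON. send_rows: Moves the arm, as the interface text tells. Its arguments: {"type":"object","properties":{"steps":{"type":"array","items":{"type":"object","properties":{"dp":{"type":"array","items":{"type":"number"}},"roll":{"type":"number"},"jaw":{"type":"number"}}}},"newtons":{"type":"number"}},"required":["steps"]}

```bash
mkdir -p pics; ls; python3 - <<'E'
from plant import r
import cv2,numpy as np,pickle
d={n:r.capture(n) for n in("scene","side")}
pickle.dump(d,open("c0.pkl","wb"))
for n in d:
    cv2.imwrite(f"pics/{n}0.png",d[n]["image"])
s=r.get_state();print(s["tcp_pos"],s["eef_rot"],s["time_s"],s["contact_force"])
E
```

```text
pics
[ 0.25444625 -0.62475227  0.23971085] [ 1.79912885e+02 -9.05760108e-03 -1.57842102e+02] 0.1 [ 0.06556305  0.63959383 -0.28413684]
```

View pics/scene0.png

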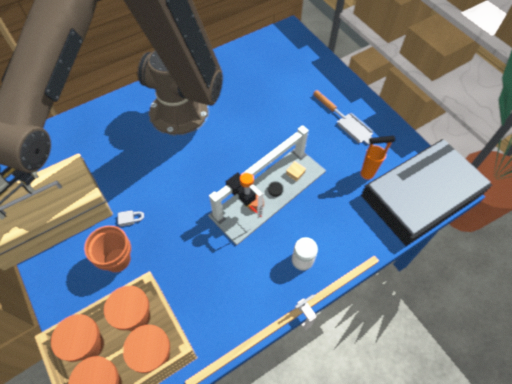

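View pics/side0.png

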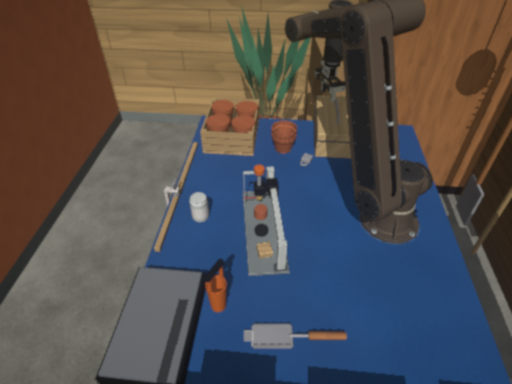

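The scene view shows the gauge in the middle: the knob at about (246,178), with the terracotta riser beside it at about (255,207). The rubber disc is at (275,189) and the wooden block at (296,172). The side view has the knob at (259,170), terracotta at (260,212), rubber at (261,230) and wood at (264,250).

```bash
cat > h.py <<'E'
import cv2,numpy as np
def ray(c,uv):
    R=cv2.Rodrigues(np.array(c["rvec"],float))[0];t=np.array(c["tvec"],float).ravel()
    K=np.array(c["K"],float);d=R.T@np.linalg.inv(K)@np.array([uv[0],uv[1],1.]);return -R.T@t,d
def onz(c,uv,z):
    o,d=ray(c,uv);return o+d*(z-o[2])/d[2]
def tri(c1,u1,c2,u2):
    A=[];b=[]
    for c,u in((c1,u1),(c2,u2)):
        o,d=ray(c,u);d/=np.linalg.norm(d);P=np.eye(3)-np.outer(d,d);A.append(P);b.append(P@o)
    return np.linalg.lstsq(np.vstack(A),np.hstack(b),rcond=None)[0]
def blobs(im,lo,hi,box,amin=15):
    x0,y0,x1,y1=box;m=cv2.inRange(cv2.cvtColor(im,cv2.COLOR_BGR2HSV)[y0:y1,x0:x1],lo,hi)
    n,_,s,c=cv2.connectedComponentsWithStats(m)
    return [(c[i]+[x0,y0],s[i]+[x0,y0,0,0,0]) for i in range(1,n) if s[i][4]>=amin]
E
python3 - <<'E'
from h import *;import pickle
d=pickle.load(open("c0.pkl","rb"));B={"scene":(190,110,345,250),"side":(235,155,300,285)}
for n in d:
    x0,y0,x1,y1=B[n];im=d[n]["image"]
    print(n,"orange/terra");[print(c.round(1),s) for c,s in blobs(im,(0,110,90),(22,255,255),B[n])]
    for c,s in blobs(im,(0,110,90),(22,255,255),B[n]): print(im[int(c[1]),int(c[0])],"z.177/.247/.052",onz(d[n],c,.247).round(3),onz(d[n],c,.052).round(3))
    print("black");[print(c.round(1),s,onz(d[n],c,.03).round(3)) for c,s in blobs(im,(0,0,0),(180,255,45),B[n])]
    print("wood");[print(c.round(1),s,onz(d[n],c,.04).round(3)) for c,s in blobs(im,(12,50,140),(30,200,255),B[n])]
    cr=im[y0:y1,x0:x1];f=5 if n=="scene" else 4.5
    cv2.imwrite(f"pics/{n}z.png",cv2.resize(cr,None,fx=f if n=="scene" else 4.5,fy=f if n=="scene" else 4.5,interpolation=2)[:600])
E
```

```text
scene orange/terra
[245.9 179.4] [239 173  15  14 167]
[253.2 204.5] [247 195  10  18  88]
[ 31 169 254] z.177/.247/.052 [ 0.558 -0.02   0.247] [0.453 0.043 0.052]
[ 96 145 238] z.177/.247/.052 [ 0.642 -0.047  0.247] [0.552 0.011 0.052]
black
[242.9 195.7] [233 186  22  19 131] [0.493 0.005 0.03 ]
wood
[295.6 170.5] [287 162  18  19 205] [0.511 0.219 0.04 ]
[247.9 174.3] [241 172  12   8  23] [0.432 0.064 0.04 ]
side orange/terra
[258.7 169.7] [254 165  10  11  87]
[260.2 211.5] [255 205  12  14 145]
[ 50 100 193] z.177/.247/.052 [0.545 0.015 0.247] [ 0.565 -0.216  0.052]
[ 68  90 153] z.177/.247/.052 [0.52  0.234 0.247] [0.535 0.049 0.052]
black
[265.4 186.7] [255 180  22  15 146] [ 0.527 -0.127  0.03 ]
wood
[264.6 249.4] [257 242  16  16 199] [0.503 0.232 0.04 ]
```

View pics/scenez.png

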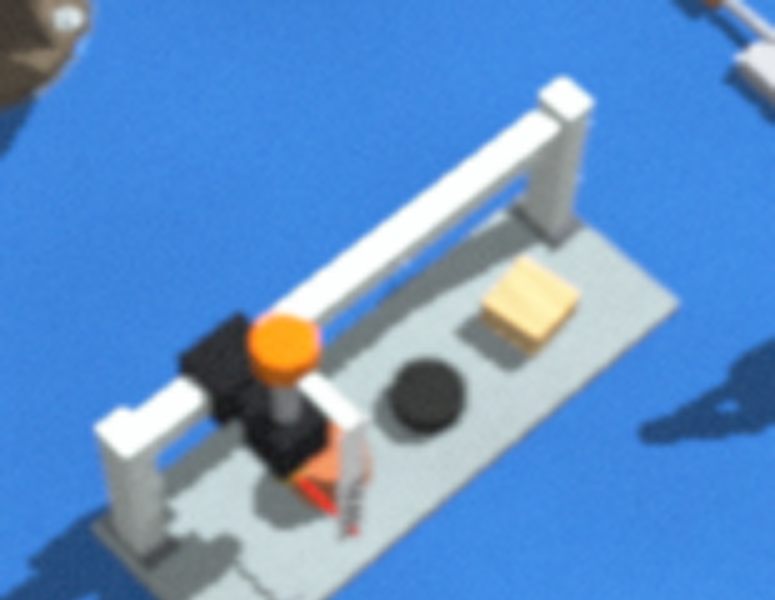

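View pics/sidez.png

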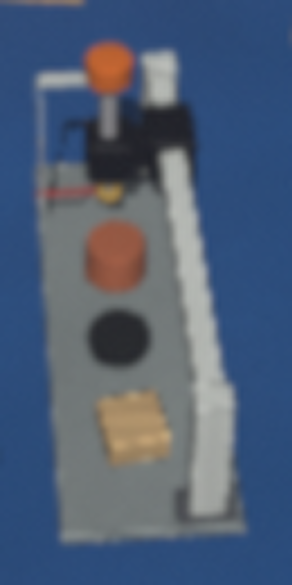

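Zoomed in: in the side crop the foot is at (110,192), on the far (-y) side of the terracotta top at (117,240). The carriage is therefore near its -y end, and the head is raised.

```bash
python3 - <<'E'
from h import *;import pickle
d=pickle.load(open("c0.pkl","rb"));S=d["scene"];D=d["side"]
s=lambda x,y:(x/5+190-.4,y/5+110-.4); e=lambda x,y:(x/4.5+235-.4,y/4.5+155-.4)
P=lambda n,v:print(n,v.round(4))
P("knob tri",tri(S,s(285,338),D,e(110,57)))
P("knob s",onz(S,s(285,338),.247));P("knob d",onz(D,e(110,57),.247))
P("post- s",onz(S,s(130,428),.157));P("post+ s",onz(S,s(567,98),.157))
P("post- d",onz(D,e(159,62),.157));P("post+ d",onz(D,e(214,396),.157))
P("terra d",onz(D,e(117,240),.052))
P("rub d",onz(D,e(120,337),.030));P("rub s",onz(S,s(428,392),.030))
P("wood d",onz(D,e(134,418),.040));P("wood s",onz(S,s(530,297),.040))
P("plate +x+y s",onz(S,s(680,301),.012));P("plate corner +x+y d",onz(D,e(62,532),.012));P("-x+y d",onz(D,e(245,524),.012))
P("foot d",onz(D,e(110,196),.085))
P("scale bottom/top white s",onz(S,s(345,420),.2))
P("carr black -y d",onz(D,e(170,107),.157))
E
```

```text
knob tri [ 0.5467 -0.0108  0.2374]
knob s [ 0.5527 -0.0138  0.247 ]
knob d [5.451e-01 2.000e-04 2.470e-01]
post- s [ 0.5083 -0.1029  0.157 ]
post+ s [0.4414 0.2873 0.157 ]
post- d [ 0.508  -0.1049  0.157 ]
post+ d [0.4396 0.2877 0.157 ]
terra d [0.5354 0.0285 0.052 ]
rub d [0.5241 0.1264 0.03  ]
rub s [0.5279 0.1189 0.03  ]
wood d [0.5042 0.223  0.04  ]
wood s [0.5058 0.2226 0.04  ]
plate +x+y s [0.5546 0.3273 0.012 ]
plate corner +x+y d [0.5546 0.3224 0.012 ]
-x+y d [0.4072 0.3002 0.012 ]
foot d [0.5441 0.0049 0.085 ]
scale bottom/top white s [0.5971 0.001  0.2   ]
carr black -y d [ 0.4938 -0.0421  0.157 ]
```

Call:
send_rows([
  {"dp": [-30, 27, -20], "roll": 0.04, "jaw": 100},
  {"dp": [-70, 64, -40], "roll": 0.09, "jaw": 100},
  {"dp": [-112, 102, -60], "roll": 0.13, "jaw": 100},
  {"dp": [-154, 140, -80], "roll": 0.17, "jaw": 100},
  {"dp": [-190, 174, -90], "roll": 0.216, "jaw": 100},
])

```text
time_s: 0.72
tcp_pos: [0.3656, -0.3907, 0.3316]
eef_rot: [-180.0, 0.1, -170.3]
contact_force: [-0.0, -0.6, -0.5]
gripper_width: 0.0878
gripper_force: 0.0
```

```bash
cat >> h.py <<'E'
from scipy.spatial.transform import Rotation as Ro
def go(s,p,yaw=-170.2):
    R=Ro.from_euler("xyz",s["eef_rot"],degrees=True)
    d=R.inv().apply(np.array(p)-s["tcp_pos"])*1000
    print("tcp",np.round(s["tcp_pos"],4),np.round(s["eef_rot"],1),"t",s["time_s"],"F",np.round(s["contact_force"],1),"w",s["gripper_width"],"dp",d.round(1),"roll",np.round(np.radians(s["eef_rot"][2]-yaw),3))
E
python3 -c "
from h import *;from plant import r
go(r.get_state(),[.547,-.008,.34])"
```

```text
tcp [ 0.3656 -0.3907  0.3316] [-1.800e+02  1.000e-01 -1.703e+02] t 0.725 F [-0.  -0.6 -0.5] w 0.08781371893008141 dp [-243.4  346.5   -8.5] roll -0.001
```

Call:
send_rows([
  {"dp": [-33, 47, -4], "roll": 0, "jaw": 100},
  {"dp": [-67, 95, -8], "roll": 0, "jaw": 100},
  {"dp": [-100, 142, -8], "roll": 0, "jaw": 100},
  {"dp": [-133, 190, -8], "roll": 0, "jaw": 100},
  {"dp": [-160, 228, -8], "roll": 0, "jaw": 100},
])

```text
time_s: 1.35
tcp_pos: [0.4842, -0.1383, 0.3385]
eef_rot: [180.0, 0.0, -170.2]
contact_force: [0.6, -0.2, 0.1]
gripper_width: 0.0874
gripper_force: 0.0
```

Call:
send_rows([
  {"dp": [-30, 43, 0], "roll": 0, "jaw": 100},
  {"dp": [-60, 86, 0], "roll": 0, "jaw": 100},
  {"dp": [-82, 118, 0], "roll": 0, "jaw": 100},
  {"dp": [-82, 118, 0], "roll": 0, "jaw": 100},
])

```text
time_s: 1.85
tcp_pos: [0.5452, -0.008, 0.3375]
eef_rot: [180.0, -0.1, -170.1]
contact_force: [0.2, -0.3, -0.2]
gripper_width: 0.0874
gripper_force: 0.0
```

```bash
python3 - <<'E'
from h import *;from plant import r;import pickle
go(r.get_state(),[.547,-.008,.34])
d={n:r.capture(n) for n in("wrist","side")};pickle.dump(d,open("c1.pkl","wb"))
cv2.imwrite("pics/w1.png",cv2.resize(d["wrist"]["image"],None,fx=1.5,fy=1.5))
w=d["wrist"];R=cv2.Rodrigues(np.array(w["rvec"],float))[0];print(w["K"],-R.T@np.ravel(w["tvec"]),R)
E
```

```text
tcp [ 0.5452 -0.008   0.3375] [ 1.800e+02 -1.000e-01 -1.701e+02] t 1.85 F [ 0.2 -0.3 -0.2] w 0.08743429470073409 dp [-1.8 -0.3 -2.5] roll 0.002
[[297.31863964   0.         257.62943629]
 [  0.         297.31863964 193.62920635]
 [  0.           0.           1.        ]] [ 0.47003303 -0.02124793  0.48190263] [[-0.17284458  0.98494831  0.00125794]
 [ 0.94553559  0.16557025  0.28026583]
 [ 0.27583908  0.04963186 -0.9599216 ]]
```

View pics/w1.png

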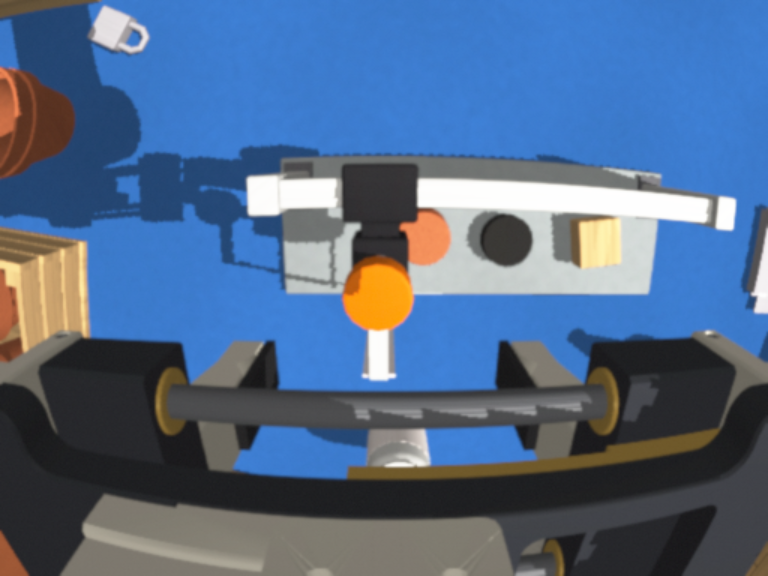

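The wrist view shows the knob at about (378,293) in the enlarged picture, midway between the open fingers. The terracotta top is at about (427,237), partly hidden by the carriage. Now I'll turn these into positions.

```bash
cat >> h.py <<'E'
def wz(c,uv,z):
    K=np.array(c["K"]);p=(np.array(uv)-K[:2,2])/K[0,0];th=np.hypot(*p);k=np.tan(th)/th
    q=p*k*K[0,0]+K[:2,2];return onz(c,q,z)
def gy(p): # gauge coords
    a=np.radians(9.8);d=np.array(p[:2])-[.5186,.0994];return np.array([d@[np.cos(a),np.sin(a)],d@[-np.sin(a),np.cos(a)]])
E
python3 - <<'E'
from h import *;import pickle
d=pickle.load(open("c1.pkl","rb"));w=d["wrist"];im=w["image"]
for lo,hi,z in(((0,100,90),(22,255,255),.247),((0,100,90),(22,255,255),.052),):
    for c,s in blobs(im,lo,hi,(190,130,350,225),60): p=wz(w,c,z);print(z,c.round(1),s,p.round(4),gy(p).round(4))
# terracotta circle: fit from right-side edge pixels
c=lambda x,y:(x/1.5-.17,y/1.5-.17)
for n,u,z in(("terra top right edge",c(450,237),.052),("terra bottom",c(427,265),.052),("terra top",c(427,209),.052),("rub",c(507,239),.03),("wood",c(596,241),.04),("post-",c(264,195),.157),("post+",c(724,212),.157),("knob",c(378,290),.247)):
    p=wz(w,u,z);print(n,p.round(4),gy(p).round(4))
E
```

```text
0.247 [283.9 157.7] [266 139  34  38 904] [0.5044 0.0064 0.247 ] [-0.0298 -0.0892]
0.247 [251.8 195.4] [ 228  170   48   51 1854] [ 0.5398 -0.0136  0.247 ] [ 0.0017 -0.1149]
0.052 [283.9 157.7] [266 139  34  38 904] [0.5329 0.0294 0.052 ] [ 0.0022 -0.0714]
0.052 [251.8 195.4] [ 228  170   48   51 1854] [ 0.5978 -0.0072  0.052 ] [ 0.0599 -0.1185]
terra top right edge [0.5288 0.0527 0.052 ] [ 0.0021 -0.0478]
terra bottom [0.5605 0.0357 0.052 ] [ 0.0305 -0.0699]
terra top [0.5059 0.0251 0.052 ] [-0.0252 -0.071 ]
rub [0.5223 0.1168 0.03  ] [0.0067 0.0166]
wood [0.5027 0.2152 0.04  ] [0.004  0.1168]
post- [ 0.5062 -0.107   0.157 ] [-0.0473 -0.2013]
post+ [0.438  0.2826 0.157 ] [-0.0482  0.1943]
knob [ 0.538  -0.0139  0.247 ] [-0.0002 -0.1149]
```

Call:
send_rows([
  {"dp": [3, -2, 30], "roll": 0, "jaw": 100},
  {"dp": [3, -2, 60], "roll": 0, "jaw": 100},
  {"dp": [3, -2, 85], "roll": 0, "jaw": 100},
  {"dp": [3, -2, 95], "roll": 0, "jaw": 100},
  {"dp": [3, -2, 95], "roll": 0, "jaw": 100},
])

```text
time_s: 2.58
tcp_pos: [0.5418, -0.0133, 0.2436]
eef_rot: [-180.0, -0.0, -170.3]
contact_force: [-0.2, 0.5, 0.9]
gripper_width: 0.0875
gripper_force: 0.0
```

Call:
send_rows([
  {"dp": [0, 0, 0], "roll": 0, "jaw": 70},
  {"dp": [0, 0, 0], "roll": 0, "jaw": 55},
  {"dp": [0, 0, 0], "roll": 0, "jaw": 45},
  {"dp": [0, 0, 0], "roll": 0, "jaw": 40},
  {"dp": [0, 0, 0], "roll": 0, "jaw": 40},
], newtons=5)

```text
time_s: 3.2
tcp_pos: [0.542, -0.0127, 0.2437]
eef_rot: [-180.0, 0.0, -170.2]
contact_force: [0.6, -3.3, 0.1]
gripper_width: 0.0429
gripper_force: 1.3
```

```bash
python3 - <<'E'
from h import *;from plant import r
s=r.get_state();go(s,[.547,-.008,.34]);print(gy(s["tcp_pos"]))
c=r.capture("scene");cv2.imwrite("pics/s2.png",cv2.resize(c["image"][110:250,190:345],None,fx=4,fy=4,interpolation=2))
E
```

```text
tcp [ 0.542  -0.0127  0.2437] [-180.     0.  -170.2] t 3.2 F [ 0.6 -3.3  0.1] w 0.04288859052540646 dp [ -5.7   3.8 -96.3] roll -0.0
[ 0.00398347 -0.11447579]
```

View pics/s2.png

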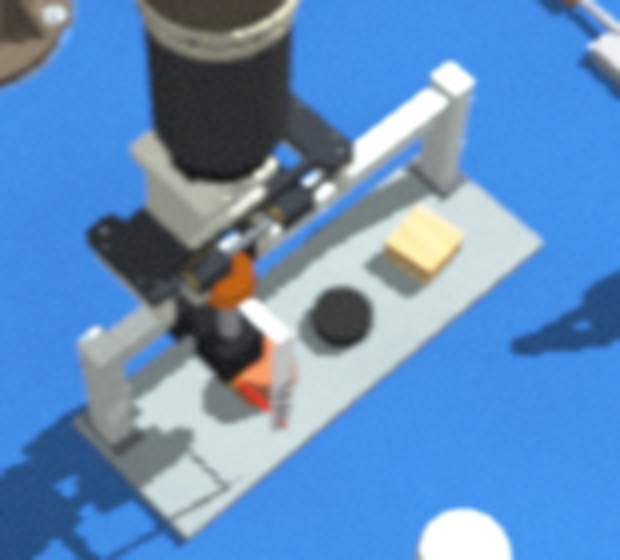

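The scene crop shows the fingers astride the knob, which puts the knob at gauge y ≈ -114 mm. The riser is at about -73 mm, so I'll push 41 mm along tool +y.

Call:
send_rows([
  {"dp": [0, 6, 0], "roll": 0, "jaw": 40},
  {"dp": [0, 15, 0], "roll": 0, "jaw": 40},
  {"dp": [0, 25, 0], "roll": 0, "jaw": 40},
  {"dp": [0, 35, 0], "roll": 0, "jaw": 40},
  {"dp": [0, 41, 0], "roll": 0, "jaw": 40},
])

```text
time_s: 3.88
tcp_pos: [0.5349, 0.0286, 0.2436]
eef_rot: [180.0, 0.0, -170.2]
contact_force: [1.5, -2.5, 0.4]
gripper_width: 0.0414
gripper_force: 5.0
```

Call:
send_rows([
  {"dp": [0, 0, 0], "roll": 0, "jaw": 40},
  {"dp": [0, 0, 0], "roll": 0, "jaw": 40},
])

```text
time_s: 4.12
tcp_pos: [0.535, 0.0284, 0.2436]
eef_rot: [179.9, 0.0, -170.2]
contact_force: [-0.9, 1.7, 1.5]
gripper_width: 0.0416
gripper_force: 5.0
```

```bash
python3 - <<'E'
from h import *;from plant import r
s=r.get_state();go(s,[.547,-.008,.34]);print(gy(s["tcp_pos"]))
E
```

```text
tcp [0.535  0.0284 0.2436] [ 179.9    0.  -170.2] t 4.125 F [-0.9  1.7  1.5] w 0.04158595688824774 dp [ -5.7 -37.8 -96.4] roll 0.0
[ 0.0040251  -0.07277842]
```

Call:
send_rows([
  {"dp": [0, 0, 0], "roll": 0, "jaw": 70},
  {"dp": [0, 0, 0], "roll": 0, "jaw": 100},
  {"dp": [0, 0, 0], "roll": 0, "jaw": 100},
  {"dp": [0, 0, -25], "roll": 0, "jaw": 100},
  {"dp": [0, 0, -60], "roll": 0, "jaw": 100},
])

```text
time_s: 4.75
tcp_pos: [0.5345, 0.0274, 0.3033]
eef_rot: [-180.0, -0.1, -170.2]
contact_force: [0.9, 0.3, 0.4]
gripper_width: 0.0851
gripper_force: 0.0
```

Call:
send_rows([
  {"dp": [0, 0, 0], "roll": 0, "jaw": 60},
  {"dp": [0, 0, 0], "roll": 0, "jaw": 30},
  {"dp": [0, 0, 0], "roll": 0, "jaw": 0},
  {"dp": [0, 0, 0], "roll": 0, "jaw": 0},
  {"dp": [0, 0, 0], "roll": 0, "jaw": 0},
])

```text
time_s: 5.38
tcp_pos: [0.5349, 0.0277, 0.3032]
eef_rot: [-180.0, -0.0, -170.2]
contact_force: [-0.3, -0.6, -0.3]
gripper_width: 0.0431
gripper_force: 0.0
```

```bash
python3 - <<'E'
from h import *;from plant import r;import pickle
s=r.get_state();go(s,[.535,.0284,.27])
d={n:r.capture(n) for n in("side","wrist")};pickle.dump(d,open("c3.pkl","wb"))
a=cv2.resize(d["side"]["image"][155:265,225:310],None,fx=5,fy=5,interpolation=2)
b=cv2.resize(d["wrist"]["image"][90:260,170:310],None,fx=2.6,fy=2.6,interpolation=2)
o=np.zeros((550,a.shape[1]+b.shape[1],3),np.uint8);o[:550,:a.shape[1]]=a;o[:b.shape[0],a.shape[1]:]=b
cv2.imwrite("pics/m3.png",o);print(o.shape)
E
```

```text
tcp [0.5349 0.0277 0.3032] [-180.    -0.  -170.2] t 5.375 F [-0.3 -0.6 -0.3] w 0.0430595955530782 dp [-0.2  0.7 33.2] roll -0.0
(550, 789, 3)
```

View pics/m3.png

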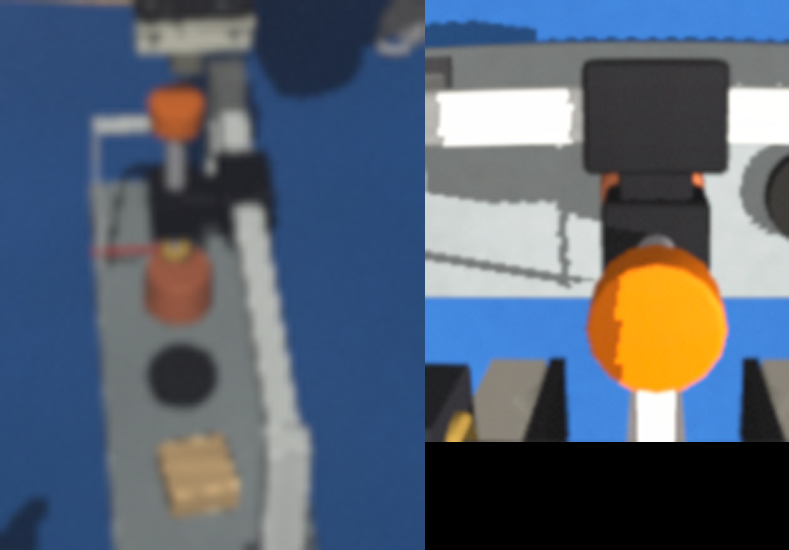

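In the wrist crop, terracotta slivers show evenly either side of the carriage neck (603–617 and 692–704, neck centre about 655). In the side crop the foot is over the riser top. They are aligned, so I'll finish shutting the jaws and press.

Call:
send_rows([
  {"dp": [0, 0, 5], "roll": 0, "jaw": 0},
  {"dp": [0, 0, 10], "roll": 0, "jaw": 0},
  {"dp": [0, 0, 15], "roll": 0, "jaw": 0},
  {"dp": [0, 0, 25], "roll": 0, "jaw": 0},
  {"dp": [0, 0, 35], "roll": 0, "jaw": 0},
])

```text
time_s: 6.1
tcp_pos: [0.5349, 0.0277, 0.2677]
eef_rot: [180.0, -0.0, -170.2]
contact_force: [1.3, -0.6, -0.2]
gripper_width: 0.0006
gripper_force: 0.0
```

Call:
send_rows([
  {"dp": [0, 0, 8], "roll": 0, "jaw": 0},
  {"dp": [0, 0, 18], "roll": 0, "jaw": 0},
  {"dp": [0, 0, 28], "roll": 0, "jaw": 0},
  {"dp": [0, 0, 38], "roll": 0, "jaw": 0},
  {"dp": [0, 0, 48], "roll": 0, "jaw": 0},
])

```text
time_s: 6.72
tcp_pos: [0.5352, 0.0277, 0.2209]
eef_rot: [-180.0, 0.0, -170.2]
contact_force: [-3.0, 0.4, 7.1]
gripper_width: 0.0005
gripper_force: 3.9
```

Call:
send_rows([
  {"dp": [0, 0, 7], "roll": 0, "jaw": 0},
  {"dp": [0, 0, 14], "roll": 0, "jaw": 0},
  {"dp": [0, 0, 20], "roll": 0, "jaw": 0},
  {"dp": [0, 0, 25], "roll": 0, "jaw": 0},
  {"dp": [0, 0, 27], "roll": 0, "jaw": 0},
])

```text
time_s: 7.35
tcp_pos: [0.5352, 0.0277, 0.1939]
eef_rot: [-180.0, 0.0, -170.2]
contact_force: [-2.4, 0.0, 7.1]
gripper_width: 0.0005
gripper_force: 3.7
```

Call:
send_rows([
  {"dp": [0, 0, 1], "roll": 0, "jaw": 0},
  {"dp": [0, 0, 2], "roll": 0, "jaw": 0},
])

```text
time_s: 7.6
tcp_pos: [0.5352, 0.0277, 0.1921]
eef_rot: [-180.0, 0.0, -170.2]
contact_force: [-2.6, 0.5, 8.1]
gripper_width: 0.0004
gripper_force: 3.7
```

Call:
send_rows([
  {"dp": [0, 0, 0.7], "roll": 0, "jaw": 0},
  {"dp": [0, 0, 1.2], "roll": 0, "jaw": 0},
])

```text
time_s: 7.85
tcp_pos: [0.5352, 0.0277, 0.1912]
eef_rot: [-180.0, 0.1, -170.2]
contact_force: [-6.0, 1.6, 12.8]
gripper_width: 0.0007
gripper_force: 6.2
```

Call:
send_rows([
  {"dp": [0, 0, 0.5], "roll": 0, "jaw": 0},
  {"dp": [0, 0, 0.5], "roll": 0, "jaw": 0},
])

```text
time_s: 8.1
tcp_pos: [0.5352, 0.0277, 0.1912]
eef_rot: [-180.0, 0.1, -170.2]
contact_force: [-5.6, 0.6, 13.4]
gripper_width: 0.0007
gripper_force: 6.6
```

Call:
send_rows([
  {"dp": [0, 0, 0.8], "roll": 0, "jaw": 0},
  {"dp": [0, 0, 0.8], "roll": 0, "jaw": 0},
])

```text
time_s: 8.35
tcp_pos: [0.5353, 0.0276, 0.1911]
eef_rot: [-180.0, 0.1, -170.2]
contact_force: [-8.7, 2.2, 18.1]
gripper_width: 0.0001
gripper_force: 9.3
```

Call:
send_rows([
  {"dp": [0, 0, -5], "roll": 0, "jaw": 0},
  {"dp": [0, 0, -20], "roll": 0, "jaw": 0},
  {"dp": [0, 0, -50], "roll": 0, "jaw": 0},
  {"dp": [0, 0, -100], "roll": 0, "jaw": 0},
  {"dp": [0, 0, -150], "roll": 0, "jaw": 0},
])

```text
time_s: 8.98
tcp_pos: [0.5349, 0.0276, 0.341]
eef_rot: [-180.0, -0.0, -170.2]
contact_force: [1.2, 0.1, 0.2]
gripper_width: 0.0005
gripper_force: 0.0
```

```bash
python3 - <<'E'
from h import *;from plant import r
s=r.get_state();go(s,[.535,.0284,.27])
d={n:r.capture(n) for n in("side","wrist")}
w=d["wrist"]
for c,t in blobs(w["image"],(0,100,90),(22,255,255),(190,100,350,260),60): p=wz(w,c,.177);print(c,t,p.round(4),gy(p).round(4))
a=cv2.resize(d["side"]["image"][155:265,225:310],None,fx=5,fy=5,interpolation=2)
b=cv2.resize(w["image"][90:260,170:310],None,fx=2.6,fy=2.6,interpolation=2)
o=np.zeros((550,a.shape[1]+b.shape[1],3),np.uint8);o[:550,:a.shape[1]]=a;o[:b.shape[0],a.shape[1]:]=b
cv2.imwrite("pics/m4.png",o)
E
```

```text
tcp [0.5349 0.0276 0.341 ] [-180.    -0.  -170.2] t 8.975 F [1.2 0.1 0.2] w 0.0004966408539680239 dp [-0.3  0.8 71. ] roll -0.0
[259.23489933 176.84563758] [ 241  157   37   40 1192] [0.536 0.029 0.177] [ 0.0051 -0.0724]
```

View pics/m4.png

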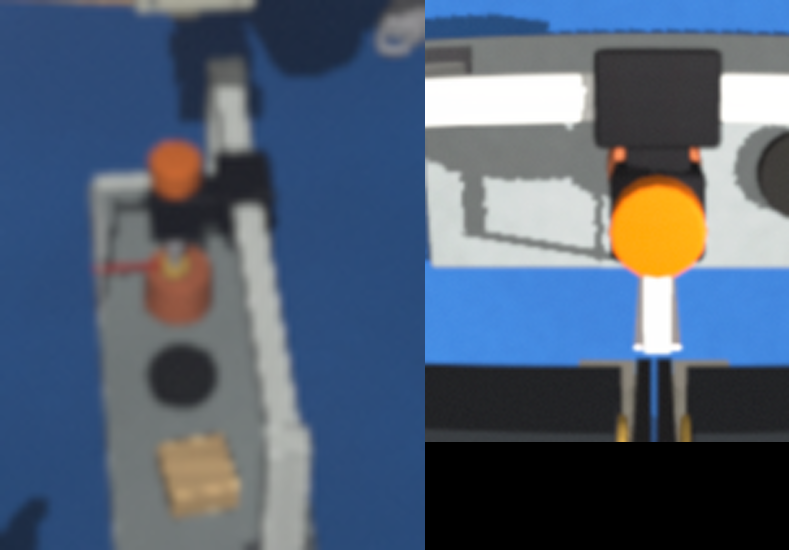

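The foot stands on the centre of the terracotta top, at about (177,267) in the side crop. The head is home, with the force rising against the stop at z 0.191. The risers haven't moved and the gripper is clear.

```bash
python3 -c "
from plant import r
print(r.close_job())"
```

```text
the job is handed in; nothing more can be done
None
```

The terracotta riser is on the gauge: the carriage was pushed about 41 mm with the head raised, and the knob was then pressed to its stop and left down with the foot on the riser; the job is handed in at about 9 s, with no verdict returned.

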